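# Draw out a stool leg to its next hole and clamp it

### The job

The adjustable stool leg lies in its cradle with its spring button hidden under the outer tube. Take the rubber foot and draw the leg out, slowly and by feel, until the button springs up through the next hole (the middle one, marked yellow), then fold the red clamp lever fully down. The cradle only sits on a rubber mat: do not pull or push so hard that it slides, and leave the things lying about where they are.

Things in the scene. Friction and masses are not known exactly. Their poses are not given: they have to be found in the camera images.
- leg (a joint): how far the bare aluminium inner tube (22 mm square) is drawn out, in m; grows outwards. Starts at -0.009 to 0.008, the button hidden between the first and the middle hole. The middle hole is reached somewhere from 0.015 to 0.045 (the outer tube is not placed exactly: it must be felt or seen), the third, wrong hole 0.060 m further on. Sliding takes about 3 to 4 N.
- button (a joint): rise of the brass spring button (8 mm across, domed, pointing up, in the inner tube), in m: about 0 hidden under the outer tube's top wall, 0.006 when sprung right through a hole (10 mm square), 3.5 mm proud of the tube. Once up it locks the leg, with 1 mm of play either way; pulling further only drags the cradle.
- foot (a point): centre of the black rubber foot (cylinder 36 mm across, 45 mm long, lying along the leg, two thin red rings) on the leg's outer end, 55 mm above the bare table. x axis along the leg, outwards (the way to pull), z up. Moves with the leg.
- collar (a point): centre of the outer tube's mouth, on the cradle, 55 mm above the table; x axis as that of the foot. Blue-grey outer tube, 28 mm square, top face at 69 mm, runs about 215 mm back from it (-x), with holes in its top at about x = -0.170, -0.110 (yellow marks beside it) and -0.050, all together up to 14 mm off. Black clamp collar 42 mm wide from x = -0.032 to 0, top at 76 mm, hinge ears 86 mm.
- cradle: the wooden cradle (260 x 90 mm) that carries tube and lever; origin on the table right under the collar point, same axes. It lies on a fixed black rubber mat and slides along x if pushed or pulled along the leg with more than about 16 N; it does not come back by itself.
- lever (a joint): angle of the red clamp lever in rad: 0 folded fully down along the outer tube (towards -x of the collar, lying above the third hole), grows as it is lifted; it starts standing up at 0.95 to 1.3. Stiff hinge: it stays where it is left, a push of about 2 N at its end moves it.
- lever_tip (a point): middle of the free end of the red lever (58 mm long from hinge to tip, 22 mm wide, 28 mm at the tip, 7 mm thick: hinge axis on its underside). Folded down, its flat top lies 88 mm above the table.
- lever_hinge (a point): the lever's hinge axis, along the cradle's y, 12 mm behind the collar point and 81 mm above the table. The point turns with the lever.
- spare_foot: bystander: spare black rubber foot, 36 mm across, 45 mm tall, standing; origin under its centre
- spare_tube: bystander: spare square aluminium tube, 170 x 22 x 22 mm, lying; origin under its centre
- pliers: bystander: pliers with red handles, 140 mm long, lying; origin under the pivot
- scissors: bystander: black-handled scissors, 165 mm long, lying on the white board; origin under the pivot
- awl: bystander: awl with a wooden handle, 145 mm long, on the white board; origin under the ferrule
- mug: bystander: white mug, 80 mm across, 95 mm tall, standing; origin under its centre
- rivet_jar: bystander: glass jar with blue lid, 64 mm across, 80 mm tall, standing; origin under its centre

How it is judged:
On the way, in this order (a step that is already met when the one before it is completed fails the run):
1. the leg is drawn out and the button has sprung up through the middle hole (value of joint button above 0.0045 m and value of joint leg between 0.012 and 0.048 m), for 0.2 s.
2. after that, the red lever is folded down (value of joint lever below 0.12 rad), for 0.2 s.
At the end, for the whole second after the job is handed in: The button stands up through the middle hole (risen more than 4.5 mm, leg drawn out 12 to 48 mm), the red lever is folded down to less than 0.12 rad, and the cradle has not slid more than 3 mm (all of step 1 and value of joint lever below 0.12 rad and distance of collar from where it was at the start of the episode below 0.003 m); the robot touches nothing.
It fails at once if the cradle slides more than 3 mm on its mat (distance of collar from where it was at the start of the episode above 0.003 m).
It fails at once if a bystander is moved more than 20 mm (distance of any of spare_foot, spare_tube, pliers, scissors, awl, mug, rivet_jar from where it was at the start of the episode above 0.02 m).
It also fails if it takes over 67 s, if anything falls off the work surface, if the arm or the gripper's body presses on something with over 40 N, if the wrist force passes 120 N, or if a joint passes its speed limit or range.

### The arm

A 6-joint arm with a two-finger parallel gripper is mounted at the origin on the work surface. World frame = base frame: x ahead of the robot, y to its left, z up, the work surface at z = 0. Lengths are in m, angles in rad, forces in N, time in s.
With the tool pointing down it reaches from about 0.3 to 0.85 m from the base axis. Payload 4.2 kg.
Tool frame: the origin (TCP) lies at the very end of the fingers, on their centre line; the grasp point (between the pads) lies behind it (env.pinch_z is the z of the grasp point in the tool frame, in m); z points along the fingers, y is the line along which they close (so a half turn about z gives the same grasp; the last joint's range is limited). The gripper opens to 91 mm and grips with 3 to 60 N. Pads are 32 mm wide; open, the fingers measure 118 mm over their backs; the gripper's body (76 mm by 178 mm) begins 60 mm behind the grasp point.
Start: joints at [-0.02, 0.32, 1.565, -0, 1.257, -0.02], TCP at [0.575, 0, 0.214] pointing down, gripper open.
Joint ranges: [-3.11, 3.11], [-0.84, 2.01], [0.21, 2.61], [-1.34, 4.49], [0.05, 2.63], [-2.56, 2.56]. Speed limits (rad/s): [2.57, 2.57, 3.14, 3.14, 3.14, 3.14].

### API

Orientations are given as [roll, pitch, yaw] about the fixed x, y, z axes, in that order (R = Rz(yaw) Ry(pitch) Rx(roll)).
In Python, from cell import env, viewer gives the robot as it stands.
- The arm moves only by the shell command python3 -m creep 'ROWS'. ROWS is JSON, one flat list of numbers, 5 for each row, row after row: the shift along the tool's x, y, z normalised to -1 to 1, where 1 is 400 mm, then the turn about the tool's z normalised to -1 to 1, where 1 is 90 degrees, then the closure, from 0 (fully open) to 1 (shut). In form: [tx, ty, tz, turn, gripper, tx, ty, tz, turn, gripper, ...]. A call has 1 to 10 rows; each row is the pose to reach, as a shift and turn from the pose commanded when the call began, along the tool's axes at that moment; what a row does not reach only later rows make up. A row lasts 1/12 s, in which the tool goes at most 41.7 mm and 7.16 degrees, less where a joint would pass 70% of its speed; a pose out of reach is approached as far as the arm can. A call with a number of a shift or a turn outside -1 to 1 is refused whole. A call with a gripper value outside its range is refused whole. The fingers move at their own pace and stop on an object; the grip force is fixed at half the most. Time passes only in rows, so rows that repeat a pose let the fingers close. It gives the time, the measured TCP pose, the force, the opening and the grip force at its end, in the units of the state.
- env.get_obs(): the state, without advancing time (a new reading comes with each control period).
- viewer.snapshot(name): name is "scene" or "side" or "wrist"; returns (picture, depth): 480x640x3 uint8, red, green, blue; 480x640 float32, m along the optical axis (not along the pixel's ray), 0 where there is no reading.
- viewer.camera_info(name): a dict with "fov_y" (degrees; the focal length in pixels is half the picture's height over the tangent of half this angle, whatever the lens; pixels are square), "cx", "cy" (the principal point, pixels), "T" (4x4, takes a point from camera to world coordinates); the wrist camera has in their place "hand_eye" (4x4, takes a point from camera to tool coordinates, whose origin is the TCP and whose axes are the flange's). Camera axes: x right, y down, z forward; pixel columns grow to the right and rows downward; lengths in m; the calibration is good to about 2 mm. A picture is of the moment at which its call begins: read the wrist's pose just before it. camera_info takes no time and is no camera call.
- env.hand_in(): hands the job in; it is judged then, once.
The state is a dict: "t": time; "joint_pos": joint angles; "joint_vel": joint speeds; "joint_torque": joint torques, N m; "eef_pos": TCP position; "tcp_rot": TCP orientation; "force": force on the tool from outside, world axes, zero at the start; "moment": the same for the moment, N m; "grip_width": finger opening in m; "grip_force": force on a finger pad.
Only numpy, scipy, OpenCV 4.12 (cv2) and the standard library are available. Lean on these libraries where they do the work, as an engineer would, in place of code of your own. Each camera call takes 0.05 s, during which the arm holds its last target. There are 200 camera calls.

## Working session

There is one attempt and no reset: what is moved stays moved. The work goes in short steps, Python scripts to look and compute and a shell command to move; the robot and the scene stay as the last step left them, time stands still between calls to the robot, and variables do not carry over. Pictures are saved under pics/ and viewed, at most 10 in all, crops included, and the job is handed in when it is done.

```bash
ls; mkdir -p pics
cat > h.py <<'E'
import numpy as np,cv2
from cell import env,viewer
from scipy.spatial.transform import Rotation as R
def toolT():
    o=env.get_obs();T=np.eye(4);T[:3,3]=o["eef_pos"];r=np.array(o["tcp_rot"])
    T[:3,:3]=R.from_euler('xyz',r).as_matrix() if r.size==3 else r.reshape(3,3);return T
def snap(name,fn):
    T=toolT();p,d=viewer.snapshot(name);c=viewer.camera_info(name)
    W=T@np.array(c["hand_eye"]) if "hand_eye" in c else np.array(c["T"])
    f=240/np.tan(np.radians(c["fov_y"])/2)
    np.savez("pics/"+fn,p=p,d=d,W=W,k=[f,c["cx"],c["cy"]],T=T)
    cv2.imwrite(f"pics/{fn}.png",p[:,:,::-1])
def px(fn,u,v,z=None):
    s=np.load(f"pics/{fn}.npz");f,cx,cy=s["k"];W=s["W"]
    ray=np.array([(u-cx)/f,(v-cy)/f,1.])
    if z is None:
        q=s["d"][int(v)-1:int(v)+2,int(u)-1:int(u)+2];t=np.median(q[q>0])
    else: t=(z-W[2,3])/(W[:3,:3]@ray)[2]
    return W[:3,:3]@ray*t+W[:3,3]
E
python3 - <<'E'
from h import *
snap("scene","s0");snap("wrist","w0");print({k:np.round(v,3).tolist() for k,v in env.get_obs().items()},env.pinch_z)
E
```

```text
pics
{'t': 0.1, 'joint_pos': [-0.02, 0.32, 1.566, -0.0, 1.257, -0.02], 'joint_vel': [-0.002, -0.002, -0.004, -0.0, 0.001, 0.0], 'joint_torque': [0.001, -41.333, -23.251, 0.073, 0.042, -0.0], 'eef_pos': [0.575, 0.0, 0.213], 'tcp_rot': [-3.14, -0.0, 1.571], 'force': [-0.472, 0.088, -0.351], 'moment': [0.005, -0.048, -0.022], 'grip_force': 0.0, 'grip_width': 0.091} -0.0188
```

View pics/s0.png

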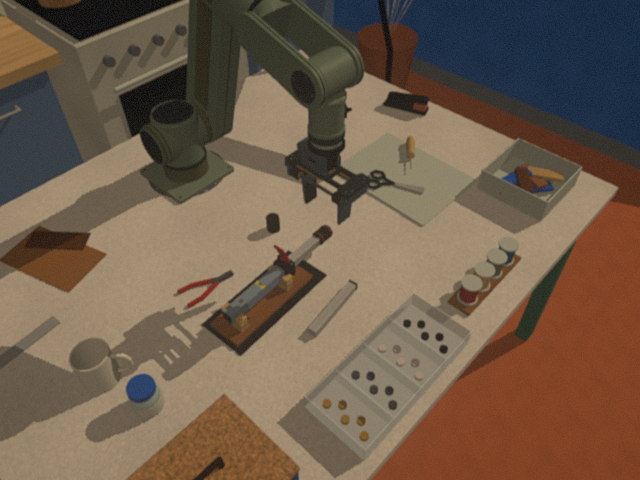

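View pics/w0.png

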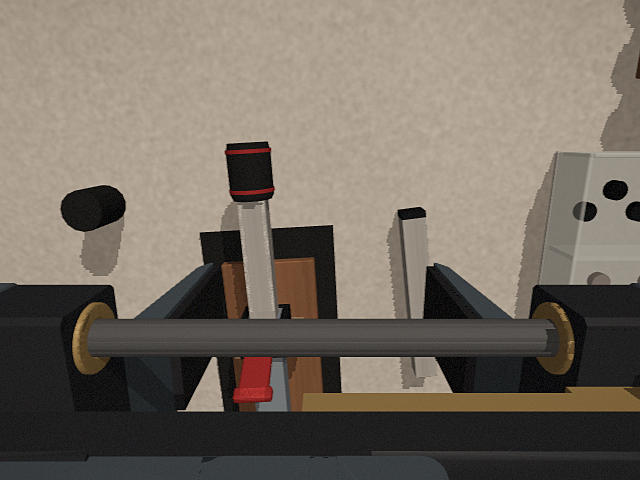

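The scene shows the leg at about (290,270), foot at (325,233). In the wrist view the foot is centred at (249,172), pointing up in the picture; the lever tip is near (253,394), the spare foot is left and the spare tube right.

Run:
```python
from h import *
for n,u,v,z in [("foot in ring",251,190,.073),("foot out ring",248,150,.073),("foot c",249,172,.073),("tube",256,212,.066),("tube2",261,310,.066),("levertip",253,392,None),("levertip z",253,392,.13),("spare",93,208,.045),("stube",412,213,.022)]:
    print(n,np.round(px("w0",u,v,z),4), np.round(px("w0",u,v),4))
print(np.round(px("s0",325,233),3),np.round(px("s0",283,258),3),toolT().round(3))
```

```text
foot in ring [0.5183 0.0316 0.073 ] [0.5183 0.0316 0.0732]
foot out ring [0.5174 0.0616 0.073 ] [0.5174 0.0616 0.0733]
foot c [0.5174 0.0453 0.073 ] [0.5174 0.0453 0.0729]
tube [0.5203 0.0131 0.066 ] [0.5202 0.0131 0.0658]
tube2 [ 0.521  -0.0715  0.066 ] [ 0.521  -0.0714  0.0662]
levertip [ 0.5243 -0.1044  0.1335] [ 0.5243 -0.1044  0.1335]
levertip z [ 0.5236 -0.1068  0.13  ] [ 0.5243 -0.1044  0.1335]
spare [0.378  0.0127 0.045 ] [0.378  0.0127 0.045 ]
stube [0.6547 0.0045 0.022 ] [0.6546 0.0046 0.0226]
[0.526 0.047 0.069] [ 0.52  -0.092  0.086] [[-0.     1.    -0.002  0.575]
 [ 1.     0.     0.     0.   ]
 [ 0.    -0.002 -1.     0.213]
 [ 0.     0.     0.     1.   ]]
```

Run:
```python
from h import *
s=np.load("pics/w0.npz");f,cx,cy=s["k"];v,u=np.mgrid[:480,:640];d=s["d"]
P=np.stack([(u-cx)/f*d,(v-cy)/f*d,d],-1)@s["W"][:3,:3].T+s["W"][:3,3]
P=P[(d>0)&(abs(P[...,0]-.52)<.035)]
for a in np.arange(-.08,.075,.005):
    m=(P[:,1]>a)&(P[:,1]<a+.005)&(P[:,2]>.061)&(P[:,2]<.08);Q=P[m]
    if len(Q)>5: print(round(a+.0025,4),len(Q),Q[:,0].min().round(4),Q[:,0].max().round(4),Q[:,2].max().round(4))
```

```text
-0.0775 152 0.5106 0.5421 0.068
-0.0725 140 0.5107 0.5324 0.0675
-0.0675 146 0.51 0.5321 0.0677
-0.0625 148 0.5097 0.5318 0.0678
-0.0575 149 0.5095 0.5316 0.0675
-0.0525 151 0.5091 0.5314 0.0676
-0.0475 156 0.5086 0.5311 0.0676
-0.0425 148 0.5085 0.5307 0.068
-0.0375 159 0.5082 0.5304 0.0677
-0.0325 163 0.5082 0.5301 0.0678
-0.0275 164 0.5077 0.5297 0.0687
-0.0225 161 0.507 0.5297 0.0676
-0.0175 155 0.5075 0.5292 0.0681
-0.0125 165 0.5065 0.5289 0.068
-0.0075 171 0.5063 0.5286 0.0684
-0.0025 166 0.5064 0.5283 0.068
0.0025 173 0.5059 0.528 0.068
0.0075 177 0.5053 0.5279 0.0677
0.0125 178 0.505 0.5277 0.0684
0.0175 172 0.5051 0.5272 0.0679
0.0225 176 0.5007 0.5305 0.0729
0.0275 260 0.4988 0.5322 0.0747
0.0325 273 0.4986 0.5324 0.0748
0.0375 273 0.4983 0.5315 0.0748
0.0425 268 0.4989 0.5311 0.0744
0.0475 281 0.4983 0.5319 0.0747
0.0525 291 0.4975 0.5306 0.0749
0.0575 268 0.4965 0.5308 0.0746
0.0625 284 0.4977 0.5304 0.075
0.0675 129 0.4985 0.5288 0.0727
```

```bash
python3 -m creep '[0.1125,-0.1525,0,-0.038,0, 0.1125,-0.1525,0,-0.038,0, 0.1125,-0.1525,0.1,-0.038,0, 0.1125,-0.1525,0.2,-0.038,0, 0.1125,-0.1525,0.25,-0.038,0, 0.1125,-0.1525,0.25,-0.038,0]'
python3 - <<'E'
from h import *
snap("wrist","w1");print(toolT().round(4),np.load("pics/w1.npz")["W"][:3,3])
s=np.load("pics/w1.npz");f,cx,cy=s["k"];v,u=np.mgrid[:480,:640];d=s["d"]
P=np.stack([(u-cx)/f*d,(v-cy)/f*d,d],-1)@s["W"][:3,:3].T+s["W"][:3,3]
P=P[(d>0)&(abs(P[...,0]-.515)<.025)&(P[...,2]>.07)&(P[...,2]<.08)&(P[...,1]>0)]
print(P.min(0),P.max(0))
E
```

```text
t: 0.6
eef_pos: [0.5099, 0.0449, 0.1094]
tcp_rot: [-3.131, 0.0, 1.631]
force: [-0.9, -0.0, -1.1]
grip_width: 0.0908
grip_force: 0.0
[[-5.980e-02  9.982e-01 -5.600e-03  5.122e-01]
 [ 9.982e-01  5.980e-02 -4.000e-04  4.500e-02]
 [-1.000e-04 -5.600e-03 -1.000e+00  1.120e-01]
 [ 0.000e+00  0.000e+00  0.000e+00  1.000e+00]] [0.5072542  0.11470115 0.28024112]
[0.5022534  0.02223405 0.07000085] [0.5266635  0.06771046 0.07470174]
```

View pics/w1.png

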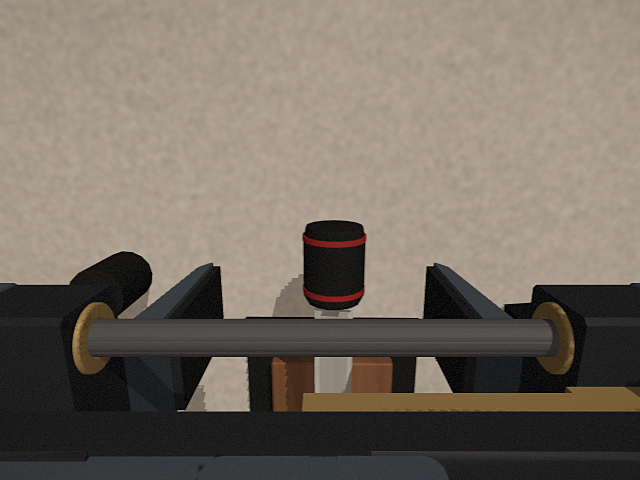

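The foot sits at (334,265), midway between the fingers and straight with them. Now I go down and grip.

```bash
python3 -m creep '[0,0,0.1,0,0, 0,0,0.19,0,0, 0,0,0.19,0,0, 0,0,0.19,0,0, 0,0,0.19,0,0.3, 0,0,0.19,0,0.5, 0,0,0.19,0,0.8, 0,0,0.19,0,0.8, 0,0,0.19,0,0.8, 0,0,0.19,0,0.8]';  python3 -m creep '[0,0,0,0,0.8, 0,0,0,0,0.8, 0,0,0,0,0.8, 0,0,0,0,0.8]'
```

```text
t: 1.48
eef_pos: [0.5143, 0.045, 0.0386]
tcp_rot: [3.14, 0.0, 1.631]
force: [-0.3, 0.4, 0.0]
grip_width: 0.0541
grip_force: 0.0
t: 1.82
eef_pos: [0.5154, 0.0451, 0.0381]
tcp_rot: [3.139, -0.0, 1.63]
force: [4.4, 0.1, -2.4]
grip_width: 0.0354
grip_force: 30.0
```

```bash
python3 -m creep '[0.00125,0,0,0,0.8, 0.0025,0,0,0,0.8, 0.00375,0,0,0,0.8, 0.005,0,0,0,0.8, 0.00625,0,0,0,0.8, 0.0075,0,0,0,0.8, 0.00875,0,0,0,0.8, 0.01,0,0,0,0.8, 0.01125,0,0,0,0.8, 0.0125,0,0,0,0.8]'
```

```text
t: 2.65
eef_pos: [0.5151, 0.0491, 0.0381]
tcp_rot: [3.139, 0.002, 1.631]
force: [4.3, -3.1, -2.8]
grip_width: 0.0354
grip_force: 30.0
```

```bash
python3 -m creep '[0.00125,0,0,0,0.8, 0.0025,0,0,0,0.8, 0.00375,0,0,0,0.8, 0.005,0,0,0,0.8]'
```

```text
t: 2.98
eef_pos: [0.5149, 0.0512, 0.0381]
tcp_rot: [3.139, 0.002, 1.631]
force: [5.1, -4.4, -2.6]
grip_width: 0.035
grip_force: 30.0
```

```bash
python3 -m creep '[0.00125,0,0,0,0.8, 0.0025,0,0,0,0.8, 0.00375,0,0,0,0.8, 0.005,0,0,0,0.8, 0.006,0,0,0,0.8]'|egrep 'eef|force'
```

```text
eef_pos: [0.5148, 0.0535, 0.0381]
force: [4.6, -3.0, -3.3]
grip_force: 30.0
```

Run:
```python
from h import *
viewer.snapshot  # none taken
o=env.get_obs();print(o["force"],o["eef_pos"])
```

```text
[ 4.56346088 -2.95110898 -3.2682633 ] [0.51484582 0.05354501 0.03807589]
```

```bash
cat > ok.py <<'E'
from cell import env
import sys
f=env.get_obs()["force"][1]; sys.exit(0 if f>-5.5 else 1)
E
for i in 1; do python3 -m creep '[0.00125,0,0,0,0.8, 0.0025,0,0,0,0.8, 0.00375,0,0,0,0.8, 0.005,0,0,0,0.8]'|egrep 'eef|^force'; python3 ok.py && python3 -m creep '[0.00125,0,0,0,0.8, 0.0025,0,0,0,0.8, 0.00375,0,0,0,0.8, 0.005,0,0,0,0.8]'|egrep 'eef|^force'; python3 ok.py && python3 -m creep '[0.00125,0,0,0,0.8, 0.0025,0,0,0,0.8, 0.00375,0,0,0,0.8, 0.005,0,0,0,0.8]'|egrep 'eef|^force'; done
```

```text
eef_pos: [0.5147, 0.0556, 0.0381]
force: [4.7, -3.6, -2.4]
eef_pos: [0.5146, 0.0576, 0.0381]
force: [5.2, -4.4, -2.5]
eef_pos: [0.5145, 0.0596, 0.0381]
force: [4.2, -3.8, -2.9]
```

```bash
python3 -m creep '[0.00125,0,0,0,0.8, 0.0025,0,0,0,0.8, 0.00375,0,0,0,0.8, 0.005,0,0,0,0.8]'|egrep 'eef|^force'; python3 ok.py && python3 -m creep '[0.00125,0,0,0,0.8, 0.0025,0,0,0,0.8, 0.00375,0,0,0,0.8, 0.005,0,0,0,0.8]'|egrep 'eef|^force'; python3 ok.py && python3 -m creep '[0.00125,0,0,0,0.8, 0.0025,0,0,0,0.8, 0.00375,0,0,0,0.8, 0.005,0,0,0,0.8]'|egrep 'eef|^force'; python3 ok.py && python3 -m creep '[0.00125,0,0,0,0.8, 0.0025,0,0,0,0.8, 0.00375,0,0,0,0.8, 0.005,0,0,0,0.8]'|egrep 'eef|^force'
```

```text
eef_pos: [0.5144, 0.0615, 0.0381]
force: [5.0, -3.7, -2.9]
eef_pos: [0.5143, 0.0635, 0.0381]
force: [3.9, -3.9, -3.3]
eef_pos: [0.5141, 0.0655, 0.0381]
force: [5.7, -4.9, -3.0]
eef_pos: [0.514, 0.0675, 0.0381]
force: [5.0, -5.1, -3.6]
```

```bash
python3 -m creep '[0.00125,0,0,0,0.8, 0.0025,0,0,0,0.8, 0.00375,0,0,0,0.8, 0.005,0,0,0,0.8]'|egrep 'eef|^force'; python3 ok.py && python3 -m creep '[0.00125,0,0,0,0.8, 0.0025,0,0,0,0.8, 0.00375,0,0,0,0.8, 0.005,0,0,0,0.8]'|egrep 'eef|^force'; python3 ok.py && python3 -m creep '[0.00125,0,0,0,0.8, 0.0025,0,0,0,0.8, 0.00375,0,0,0,0.8, 0.005,0,0,0,0.8]'|egrep 'eef|^force'; python3 ok.py && python3 -m creep '[0.00125,0,0,0,0.8, 0.0025,0,0,0,0.8, 0.00375,0,0,0,0.8, 0.005,0,0,0,0.8]'|egrep 'eef|^force'
```

```text
eef_pos: [0.5139, 0.0695, 0.0381]
force: [5.2, -5.3, -2.7]
eef_pos: [0.5138, 0.0715, 0.0381]
force: [4.9, -4.1, -1.9]
eef_pos: [0.5137, 0.0736, 0.0381]
force: [4.6, -2.9, -1.9]
eef_pos: [0.5136, 0.0761, 0.0381]
force: [4.1, -0.7, -2.8]
```

```bash
python3 -m creep '[0.001,0,0,0,0.8, 0.002,0,0,0,0.8, 0.003,0,0,0,0.8]'|egrep 'eef|^force'; python3 ok.py && python3 -m creep '[0.001,0,0,0,0.8, 0.002,0,0,0,0.8, 0.003,0,0,0,0.8]'|egrep 'eef|^force'
python3 - <<'E'
from h import *
snap("side","d1");snap("scene","s1")
E
```

```text
eef_pos: [0.5134, 0.0776, 0.0381]
force: [5.4, -0.8, -4.2]
eef_pos: [0.5134, 0.0784, 0.0381]
force: [5.7, -2.9, -2.4]
```

View pics/d1.png

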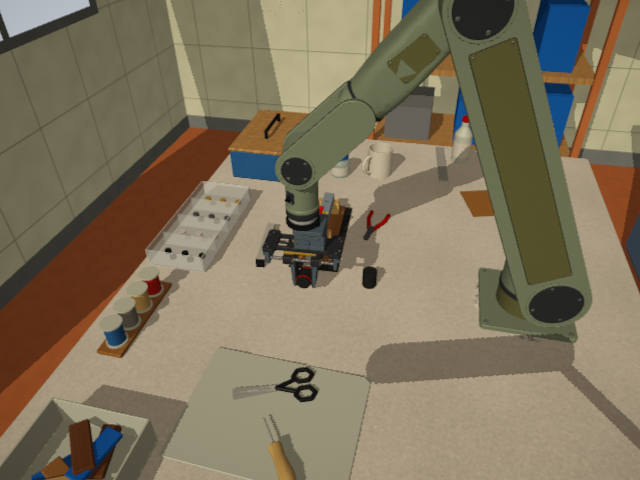

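The side view hides the tube behind the gripper. I crop the scene view instead.

Run:
```python
import cv2
a=cv2.imread("pics/s0.png");b=cv2.imread("pics/s1.png")
f=lambda i:cv2.resize(i[225:325,215:345],None,fx=6,fy=6,interpolation=cv2.INTER_CUBIC)
cv2.imwrite("pics/c1.png",f(b))
```

```text
(no output)
```

View pics/c1.png

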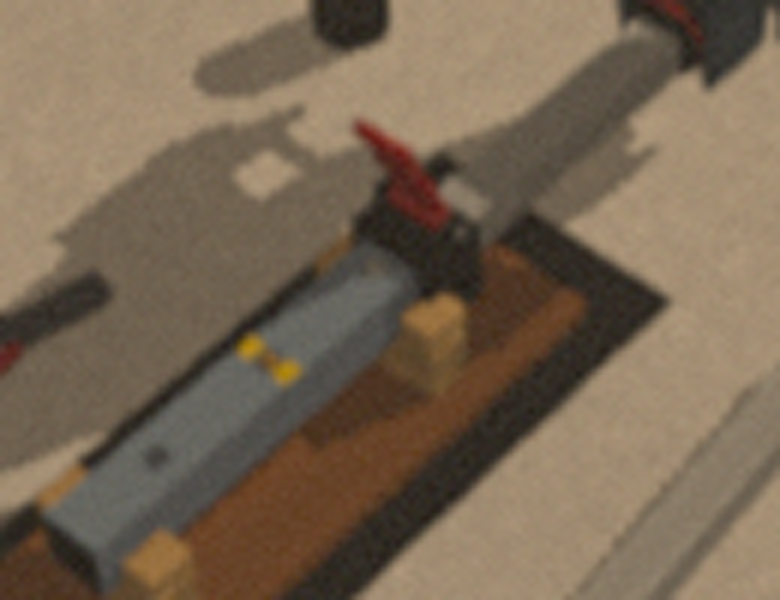

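Brass shows between the yellow marks at (270,358) in the crop, so the button appears to be in the middle hole. I confirm by a small extra pull.

```bash
python3 -m creep '[0.001,0,0,0,0.8, 0.002,0,0,0,0.8, 0.003,0,0,0,0.8]'|egrep 'eef|^force'; python3 ok.py && python3 -m creep '[0.001,0,0,0,0.8, 0.002,0,0,0,0.8]'|egrep 'eef|^force'
```

```text
eef_pos: [0.5134, 0.0796, 0.0381]
force: [5.3, -2.4, -3.4]
eef_pos: [0.5133, 0.0801, 0.0381]
force: [5.6, -5.2, -2.7]
```

```bash
python3 -m creep '[0.001,0,0,0,0.8, 0.002,0,0,0,0.8, 0.003,0,0,0,0.8]'|egrep 'eef|^force'
python3 - <<'E'
from h import *
snap("scene","s2")
b=cv2.imread("pics/s2.png");a=cv2.imread("pics/s1.png")
f=lambda i:cv2.resize(i[270:300,240:280],None,fx=10,fy=10,interpolation=cv2.INTER_CUBIC)
cv2.imwrite("pics/c2.png",np.hstack([f(a),f(b)]))
E
```

```text
eef_pos: [0.5133, 0.0804, 0.0381]
force: [6.1, -7.9, -2.8]
```

View pics/c2.png

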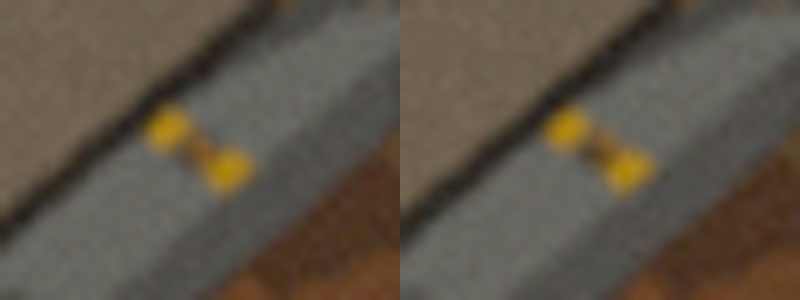

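Locked: the force climbs to 8 N over almost no motion, and the brass sits in the middle hole in both crops, around (200,150) and (600,150). I'll relax the pull, release, rise and move back to look at the lever.

```bash
python3 -m creep '[-0.002,0,0,0,0.8, -0.004,0,0,0,0.8, -0.004,0,0,0,0.8, -0.004,0,0,0,0.5, -0.004,0,0,0,0.2, -0.004,0,0,0,0, -0.004,0,0,0,0, -0.004,0,0,0,0, -0.004,0,0,0,0, -0.004,0,0,0,0]'; python3 -m creep '[0,0,-0.1,0,0, 0,0,-0.2,0,0, 0,0,-0.3,0,0, 0,0,-0.4,0,0, 0,0,-0.44,0,0, -0.1,0,-0.44,0,0, -0.2,0,-0.44,0,0, -0.3,0,-0.44,0,0.3, -0.4,0,-0.44,0,0.6, -0.5,0,-0.44,0,1]'; python3 -m creep '[0,0,0,0,1, 0,0,0,0,1, 0,0,0,0,1, 0,0,0,0,1, 0,0,0,0,1, 0,0,0,0,1, 0,0,0,0,1, 0,0,0,0,1]'
python3 - <<'E'
from h import *
snap("wrist","w2")
s=np.load("pics/w2.npz");f,cx,cy=s["k"];v,u=np.mgrid[:480,:640];d=s["d"];p=s["p"].astype(int)
P=np.stack([(u-cx)/f*d,(v-cy)/f*d,d],-1)@s["W"][:3,:3].T+s["W"][:3,3]
red=(p[...,0]>100)&(p[...,1]<70)&(p[...,2]<70)&(d>0)&(P[...,2]>.08)&(abs(P[...,0]-.52)<.03)&(P[...,1]<-.03)
Q=P[red];print(len(Q))
for z in np.arange(.082,.14,.004):
    q=Q[abs(Q[:,2]-z)<.002]
    if len(q):print(z.round(3),len(q),q.min(0).round(4),q.max(0).round(4))
for y in np.arange(-.12,-.04,.004):
    q=P[(d>0)&(abs(P[...,1]-y)<.002)&(P[...,2]>.06)&(P[...,2]<.14)&(abs(P[...,0]-.522)<.035)]
    if len(q):print(y.round(3),len(q),q.min(0).round(4),q.max(0).round(4))
print(toolT().round(3))
E
```

```text
t: 9.22
eef_pos: [0.5117, 0.0804, 0.038]
tcp_rot: [-3.141, 0.0, 1.631]
force: [-0.0, 0.5, -0.3]
grip_width: 0.0788
grip_force: 0.0
t: 10.05
eef_pos: [0.5235, -0.1209, 0.2142]
tcp_rot: [3.141, -0.0, 1.631]
force: [0.6, -0.0, -0.6]
grip_width: 0.0743
grip_force: 0.0
t: 10.72
eef_pos: [0.5239, -0.1186, 0.2141]
tcp_rot: [3.141, 0.0, 1.632]
force: [0.0, -0.4, 0.4]
grip_width: 0.0204
grip_force: 0.0
1705
0.082 13 [ 0.5095 -0.0888  0.0811] [ 0.535  -0.0854  0.084 ]
0.086 97 [ 0.5096 -0.0945  0.0843] [ 0.5354 -0.0853  0.0878]
0.09 84 [ 0.5113 -0.0901  0.088 ] [ 0.5326 -0.0861  0.0919]
0.094 84 [ 0.5115 -0.0916  0.092 ] [ 0.5325 -0.0879  0.096 ]
0.098 93 [ 0.5118 -0.0925  0.096 ] [ 0.5333 -0.0887  0.1   ]
0.102 98 [ 0.5119 -0.094   0.1001] [ 0.5333 -0.0905  0.104 ]
0.106 88 [ 0.5121 -0.0954  0.104 ] [ 0.5332 -0.092   0.1079]
0.11 100 [ 0.5123 -0.0967  0.108 ] [ 0.5331 -0.0939  0.112 ]
0.114 100 [ 0.5125 -0.0984  0.112 ] [ 0.5331 -0.0954  0.1159]
0.118 111 [ 0.5123 -0.1008  0.116 ] [ 0.5338 -0.0968  0.12  ]
0.122 103 [ 0.5124 -0.1021  0.12  ] [ 0.5337 -0.0984  0.124 ]
0.126 120 [ 0.5128 -0.103
[... 837 characters left out ...]
  0.0779]
-0.076 143 [ 0.5106 -0.078   0.0636] [ 0.5319 -0.074   0.0679]
-0.072 143 [ 0.5103 -0.074   0.0643] [ 0.5316 -0.07    0.0682]
-0.068 148 [ 0.5101 -0.07    0.0643] [ 0.5313 -0.066   0.0681]
-0.064 149 [ 0.5099 -0.066   0.0644] [ 0.5311 -0.062   0.0685]
-0.06 148 [ 0.5097 -0.062   0.0636] [ 0.5313 -0.058   0.0677]
-0.056 155 [ 0.5094 -0.058   0.0643] [ 0.5313 -0.054   0.0682]
-0.052 158 [ 0.5093 -0.054   0.0643] [ 0.531  -0.05    0.0678]
-0.048 155 [ 0.5091 -0.05    0.0646] [ 0.5308 -0.046   0.0683]
-0.044 160 [ 0.5089 -0.046   0.0636] [ 0.5305 -0.042   0.0678]
[[-0.06   0.998  0.     0.524]
 [ 0.998  0.06   0.    -0.119]
 [-0.     0.    -1.     0.214]
 [ 0.     0.     0.     1.   ]]
```

View pics/w2.png

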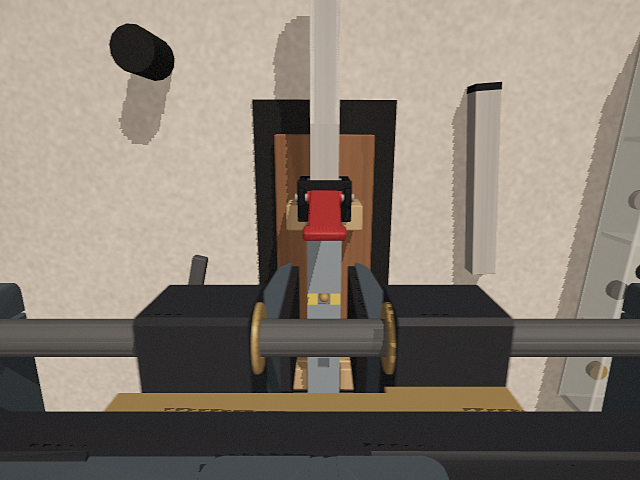

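The button dome stands between the yellow marks at (324,298); the lever is up at about 1.2 rad at (325,215), hinge y ≈ -0.092. I go to its outer side, then sweep it over and down.

```bash
python3 -m creep '[0.05,0,0,0,1, 0.1,0,0,0,1, 0.1466,0,0,0,1, 0.1466,0,0,0,1, 0.1466,0,0.08,0,1, 0.1466,0,0.16,0,1, 0.1466,0,0.22,0,1, 0.1466,0,0.2475,0,1, 0.1466,0,0.2475,0,1, 0.1466,0,0.2475,0,1]'
```

```text
t: 11.6
eef_pos: [0.5204, -0.0611, 0.1148]
tcp_rot: [-3.141, 0.0, 1.63]
force: [0.2, -0.3, 0.5]
grip_width: -0.0002
grip_force: 0.0
```

```bash
python3 -m creep '[-0.03,0,0,0,1, -0.045,0,0,0,1, -0.0625,0,0,0,1, -0.081,0,0.0025,0,1, -0.1,0,0.005,0,1]'
```

```text
t: 12.02
eef_pos: [0.523, -0.1013, 0.1135]
tcp_rot: [3.14, -0.0, 1.63]
force: [-0.1, 2.4, -0.0]
grip_width: 0.0005
grip_force: 1.1
```

Contact at 2.4 N, as expected. Continue the arc: from (-0.10, 0.113).

```bash
python3 -m creep '[-0.019,0,0.009,0,1, -0.0375,0,0.0175,0,1, -0.05,0,0.0275,0,1, -0.0625,0,0.0375,0,1, -0.07,0,0.05,0,1, -0.072,0,0.058,0,1, -0.072,0,0.0625,0,1, -0.072,0,0.0625,0,1]'
```

```text
t: 12.68
eef_pos: [0.5246, -0.1303, 0.0882]
tcp_rot: [3.141, 0.002, 1.631]
force: [-0.9, -2.3, 2.7]
grip_width: 0.0006
grip_force: 1.5
```

```bash
python3 -m creep '[0,0,0.002,0,1, 0,0,0.004,0,1, 0,0,0.006,0,1, 0,0,0.006,0,1]'
```

```text
t: 13.02
eef_pos: [0.5247, -0.1303, 0.0879]
tcp_rot: [3.14, 0.002, 1.632]
force: [-3.9, -1.7, 15.9]
grip_width: 0.0005
grip_force: 8.1
```

The lever is on its stop (16 N, no more motion). Lift off and check.

```bash
python3 -m creep '[0,0,-0.02,0,1, 0,0,-0.1,0,1, 0,0,-0.2,0,1, 0,0,-0.3,0,1, 0.0,0,-0.32,0,1, 0,0,-0.32,0,1, 0,0,-0.32,0,1]'
python3 - <<'E'
from h import *
snap("wrist","w3")
s=np.load("pics/w3.npz");f,cx,cy=s["k"];v,u=np.mgrid[:480,:640];d=s["d"];p=s["p"].astype(int)
P=np.stack([(u-cx)/f*d,(v-cy)/f*d,d],-1)@s["W"][:3,:3].T+s["W"][:3,3]
red=(p[...,0]>100)&(p[...,1]<70)&(p[...,2]<70)&(d>0)&(P[...,2]>.08)&(abs(P[...,0]-.52)<.03)&(P[...,1]<-.03)
Q=P[red];print(Q.min(0),Q.max(0),np.polyfit(Q[:,1],Q[:,2],1))
E
```

```text
t: 13.6
eef_pos: [0.524, -0.1292, 0.213]
tcp_rot: [-3.141, -0.0, 1.631]
force: [-0.3, -1.4, -1.0]
grip_width: 0.0007
grip_force: 0.0
[ 0.49614446 -0.14879786  0.08156391] [ 0.53916547 -0.08605658  0.30590129] [0.00042727 0.08807181]
```

View pics/w3.png

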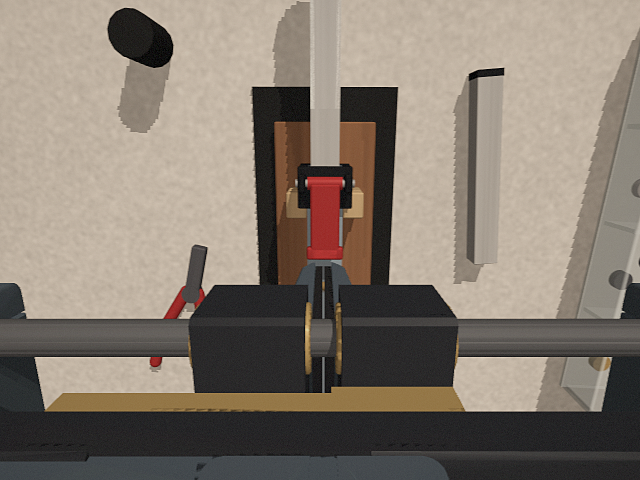

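The lever lies flat along the tube, from (325,185) to (325,255), with its top level at z = 0.088. The arm is clear, so I hand in.

```bash
python3 -c "
from cell import env
print(env.hand_in())"
```

```text
the job is handed in; nothing more can be done
None
```

The leg is drawn out with the button up through the middle (yellow-marked) hole, and the lever is folded flat with the arm clear. I handed the job in at about 14 s; no verdict came back, and I did not measure the cradle's slide (pulls stayed under 8 N).

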